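# Draw out the telescopic squeegee and take it up at full length

### The arm

A 7-joint arm with a two-finger parallel gripper is mounted at the origin on a cart in front of the work surface, level with it; the furniture and walls round the work are solid. World frame = base frame: x ahead of the robot, y to its left, z up, the work surface at z = 0. Lengths are in m, angles in rad, forces in N, time in s.
With the tool pointing down it reaches from about 0.4 to 0.85 m from the base axis. Payload 10.4 kg.
Tool frame: the origin (TCP) lies at the very end of the fingers, on their centre line; the grasp point (between the pads) lies 19 mm behind it; z points along the fingers, y is the line along which they close (so a half turn about z gives the same grasp; the last joint's range is limited). The gripper opens to 87 mm and grips with 3 to 60 N. Pads are 19 mm wide; open, the fingers measure 117 mm over their backs; the gripper's body (75 mm by 190 mm) begins 51 mm behind the grasp point.
Start: joints at [-1.144, 0.332, -0.065, 1.46, 0.022, 1.35, -0.088], TCP at [0.272, 0.563, 0.223] pointing down, gripper open.
Joint ranges: [-2.6, 2.6], [-0.5, 2.12], [-1.47, 1.34], [0.16, 2.42], [-1.27, 4.41], [0.06, 2.06], [-2.6, 2.6]. Speed limits (rad/s): [2.22, 2.22, 2.79, 2.79, 3.14, 3.14, 3.14].

### API

Orientations are given as [roll, pitch, yaw] about the fixed x, y, z axes, in that order (R = Rz(yaw) Ry(pitch) Rx(roll)).
In Python, from bench import telemetry, cams, job gives the robot as it stands. The module is installed in compiled form; this text tells all that it offers.
- The arm moves only by the tool play_rows, never from a script. Its argument "targets" is one flat list of numbers, 7 for each row, row after row: the closure, from 0 (fully open) to 1 (shut), then the shift along the tool's x, y, z in m, then the turn, a rotation vector about the tool's x, y, z in rad. A call has 1 to 12 rows; each row is the pose to reach, as a shift and turn from the pose commanded when the call began, along the tool's axes at that moment; what a row does not reach only later rows make up. A row lasts 1/8 s, in which the tool goes at most 62.5 mm and 10.7 degrees, less where a joint would pass 70% of its speed; a pose out of reach is approached as far as the arm can. A call with a gripper value outside its range is refused whole. The fingers move at their own pace and stop on an object; "newtons" is the grip in N (left out, the last holds). Time passes only in rows, so rows that repeat a pose let the fingers close. It gives the time, the measured TCP pose, the force, the opening and the grip force at its end, in the units of the state.
- telemetry.get_state(): the state, without advancing time (a new reading comes with each control period).
- cams.get_image(name): name is "scene" or "top" or "wrist"; returns (picture, depth): 480x640x3 uint8, red, green, blue; 480x640 float32, m along the optical axis (not along the pixel's ray), 0 where there is no reading.
- cams.calibration(name): a dict with "fx", "fy", "cx", "cy" (pixels), "k1" (the pictures are not rectified: a ray, as slopes to the right and down, at radius r is drawn at 1 + k1 r^2 times it, then the intrinsics apply), "pose" (4x4, takes a point from camera to world coordinates). Camera axes: x right, y up, looking along -z (the intrinsics and any distortion apply to the point x, -y, -z); pixel columns grow to the right and rows downward; lengths in m; the calibration is good to about 2 mm. A picture is of the moment at which its call begins: read the wrist's pose just before it. calibration takes no time and is no camera call; for the wrist camera it gives the pose at the moment of the call.
- job.hand_in(): hands the job in; it is judged then, once.
The state is a dict: "t": time; "qpos": joint angles; "joint_vel": joint speeds; "joint_efforts": joint torques, N m; "position": TCP position; "orientation": TCP orientation; "force": force on the tool from outside, world axes, zero at the start; "wrist_torque": the same for the moment, N m; "gripper_width": finger opening in m; "gripper_force": force on a finger pad.
Only numpy, scipy, OpenCV 4.12 (cv2) and the standard library are available. Lean on these libraries where they do the work, as an engineer would, in place of code of your own. Each camera call takes 0.05 s, during which the arm holds its last target. There are 200 camera calls.

### The job

Make the splashback squeegee ready for use: with its head still in the rest, squeeze the lock button on the side of its handle, draw the handle back past the first stop to the second and last, and let go so that the button springs out and locks it. Then take it by the bare black grip, clear of the button, lift it straight up out of the rest and finish holding it still and roughly level, a good 15 cm above the worktop and locked at full length. Leave the tin, the lemon and the garlic where they are.

Things in the scene. Friction and masses are not known exactly. Their poses are not given: they have to be found in the camera images.
- squeegee: Handle of a T-shaped telescopic squeegee, 0.35 kg, level in a steel rest. Origin on its axis (45 mm above the worktop) at the lock button; x to the head, z up. Black grip x -230 to -30 mm, 28 wide (y), 26 high, flat sides; grey collar x -30 to 30, 34 wide, 32 high; from it comes an 11 mm tube with the head. Pull it to -x; the rest holds the head. Drawn out, it balances at about x = -60.
- tube (a joint): Tube drawn out of the handle, m: 0 shortest (locked at the start), 0.060 first stop, 0.120 second and last (hard end at 0.121). At each the button's pin locks it, with 2 mm of play. With the button in, it slides against 2 to 4 N and runs over the first stop without a catch to the hard end; let the button go there and the pin drops in and locks.
- button (a joint): Lock button, m pressed in: 0 = out (at a stop: locked), 0.005 = fully in; the tube is free from 0.003 on. Sprung: 4 N to start, 6.5 N fully in. It moves towards the squeegee's +y.
- button_face (a point): Middle of the outer face of the black lock button (24 mm along the handle, 14 high) on the -y side of the grey collar; 6 mm proud when out, 1 mm when in: collar and button measure 40 mm across when out, 35 when in. A grip from above, one finger on the button and one on the other side of the collar, presses it in and holds the handle at once.
- grip (a point): Point on the axis of the black grip, 62 mm behind the button (x = -62 mm in the squeegee's frame): the place to lift it when drawn out, where it balances, clear of the button and about 35 mm ahead of the saddle of the rest.
- head (a point): Middle of the T head: steel bar 170 mm long across (y), 20 mm by 14 mm, with a rubber blade 3 mm thick that reaches 32 mm ahead of this point. 65 mm ahead of the button when shortest, 185 mm when fully drawn out.
- rest: Steel squeegee rest, fixed. Origin on the worktop under the head bar, x as the squeegee's x. Drip tray 88 x 200 mm, 10 high, under the blade; spine 40 wide, 6 high, back to the saddle. Its slots are open at the top: the squeegee lifts straight up out of them.
- fork (a point): Bottom of the fork's slot, 15 mm behind the rest's origin, 38 above the worktop: upright plate 56 wide, 5 thick, with two prongs, leaning back 0.2 rad, up to 68 mm height beside the squeegee's neck (slot 20, neck 14). The head bar catches on its front when the handle is pulled (2.5 mm of play).
- saddle (a point): Bottom of the saddle's slot, 282 mm behind the rest's origin, 32 above the worktop: upright plate 49 wide, 5 thick, with two lips up to 44 mm height beside the black grip (slot 35). It bears the handle, shortest or drawn out.
- tin_1: Food tin 76 mm across, 58 mm high, origin under its middle; a bystander, to be left alone.
- lemon_1: Lemon 73 x 56 mm, 57 mm high, origin under its middle; a bystander, to be left alone.
- garlic_1: Bulb of garlic 48 mm across and high, origin under its middle; a bystander, to be left alone.

How it is judged:
By the outcome, as a careful person would: the job done as asked, in the order asked, and still so for the second after the job is handed in, while the arm keeps its last pose, push and grip.
It also fails if it takes over 45 s, if anything falls off the work surface, if the arm or the gripper's body presses on something with over 40 N, if the wrist force passes 120 N, or if a joint passes its speed limit or range.

## Working session

There is one attempt and no reset: what is moved stays moved. The work goes in short steps, Python scripts to look and compute and a tool call to move; the robot and the scene stay as the last step left them, time stands still between calls to the robot, and variables do not carry over. Pictures are saved under pics/ and viewed, at most 10 in all, crops included, and the job is handed in when it is done.

Besides the shell and the picture viewer there is one more tool, called as name(argument=value, ...) on one line, values as JSON. play_rows: Moves the arm, as the interface text tells. Its arguments: {"type":"object","properties":{"targets":{"type":"array"},"newtons":{"type":"number"}},"required":["targets"]}

```bash
mkdir -p pics; cat > h.py <<'E'
import numpy as np, cv2
from bench import telemetry, cams, job
def K(c): return np.array([[c['fx'],0,c['cx']],[0,c['fy'],c['cy']],[0,0,1.]])
def ray(c,uv):
    uv=np.array(uv,float).reshape(-1,1,2)
    p=cv2.undistortPoints(uv,K(c),np.array([c['k1'],0,0,0.])).reshape(-1,2)
    d=np.c_[p[:,0],-p[:,1],-np.ones(len(p))]; P=np.array(c['pose'])
    return P[:3,3], d@P[:3,:3].T
def onplane(c,uv,z):
    o,d=ray(c,uv); return o+d*((z-o[2])/d[:,2])[:,None]
def cloud(c,D):
    v,u=np.mgrid[0:480,0:640]
    o,d=ray(c,np.stack([u.ravel(),v.ravel()],1))
    return (o+d*D.reshape(-1,1)).reshape(480,640,3)
def proj(c,X):
    P=np.array(c['pose']);q=(np.array(X,float).reshape(-1,3)-P[:3,3])@P[:3,:3]
    s=np.c_[q[:,0]/-q[:,2],-q[:,1]/-q[:,2]];r=(s**2).sum(1,keepdims=True)
    s=s*(1+c['k1']*r);return s*[c['fx'],c['fy']]+[c['cx'],c['cy']]
E
python3 - <<'E'
from h import *
for n in ['scene','top','wrist']:
    c=cams.calibration(n); im,D=cams.get_image(n)
    cv2.imwrite(f'pics/{n}0.png',im[:,:,::-1]); np.savez(f'{n}0.npz',im=im,D=D,**{k:c[k] for k in c})
    print(n,{k:np.round(c[k],3).tolist() for k in c})
s=telemetry.get_state(); print({k:np.round(s[k],3).tolist() for k in s})
E
```

```text
scene {'fx': 515.198, 'fy': 515.198, 'cx': 327.208, 'cy': 240.755, 'k1': -0.07, 'pose': [[-0.547, 0.383, -0.744, -0.233], [-0.837, -0.231, 0.496, 0.727], [0.018, 0.894, 0.447, 0.54], [0.0, 0.0, 0.0, 1.0]]}
top {'fx': 514.797, 'fy': 514.797, 'cx': 317.597, 'cy': 235.728, 'k1': 0.018, 'pose': [[-0.003, 0.982, -0.188, 0.329], [-1.0, -0.006, -0.013, 0.218], [-0.014, 0.188, 0.982, 1.197], [0.0, 0.0, 0.0, 1.0]]}
wrist {'fx': 401.186, 'fy': 401.186, 'cx': 322.355, 'cy': 241.561, 'k1': -0.082, 'pose': [[0.435, -0.86, -0.266, 0.198], [0.9, 0.415, 0.13, 0.598], [-0.001, -0.296, 0.955, 0.385], [0.0, 0.0, 0.0, 1.0]]}
{'t': 0.15, 'qpos': [-1.144, 0.333, -0.065, 1.461, 0.022, 1.35, -0.088], 'joint_vel': [-0.001, -0.001, -0.002, -0.002, 0.002, 0.001, 0.001], 'joint_efforts': [0.001, -62.364, 0.024, -39.014, -0.062, 0.037, 0.0], 'position': [0.272, 0.563, 0.222], 'orientation': [-3.141, 0.0, 2.692], 'force': [-0.315, -0.979, 0.559], 'wrist_torque': [-0.002, -0.012, -0.048], 'gripper_force': 0.0, 'gripper_width': 0.087}
```

View pics/top0.png

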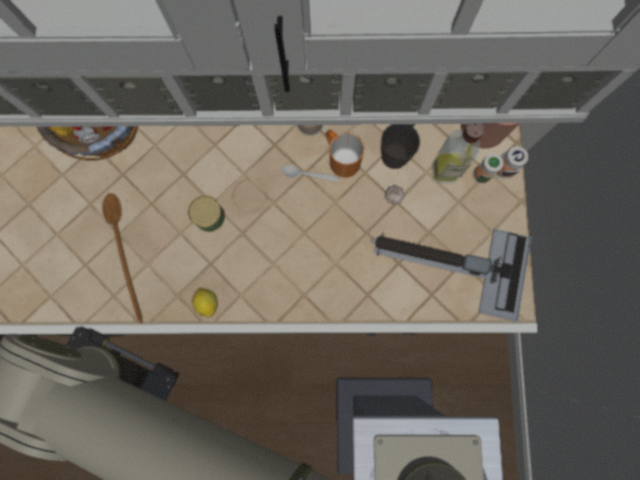

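View pics/scene0.png

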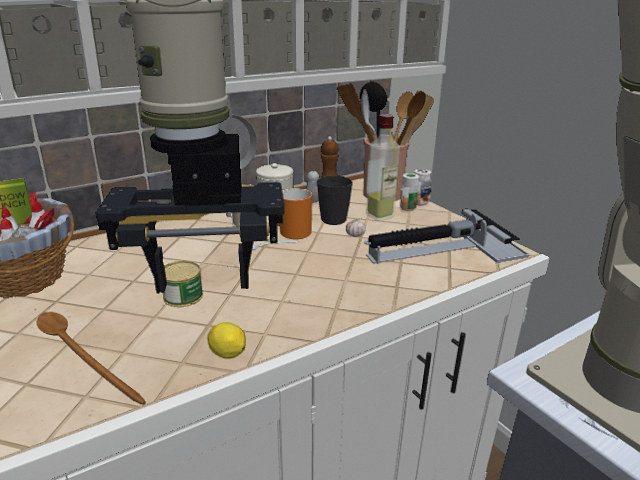

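The top view shows the squeegee: grip from about (380,243) to (465,262), collar near (476,264) and head near (508,273). The tin is at (206,212), the lemon at (205,302) and the garlic at (395,194).

```bash
python3 - <<'E'
from h import *
z=np.load('top0.npz'); im=z['im'];D=z['D'];c={k:z[k] for k in ['fx','fy','cx','cy','k1','pose']}
cv2.imwrite('pics/crop1.png',cv2.resize(im[180:330,365:545,::-1],None,fx=4,fy=4,interpolation=cv2.INTER_CUBIC))
W=cloud(c,D)
hs=im.max(2)
roi=np.zeros(hs.shape,bool);roi[225:285,370:475]=1
m=(hs<60)&roi
n,l,s,ce=cv2.connectedComponentsWithStats(m.astype(np.uint8))
i=1+s[1:,4].argmax();print(s[i],ce[i])
v,u=np.nonzero(l==i);r=cv2.minAreaRect(np.stack([u,v],1).astype(np.float32));print(r)
print(np.round(onplane(c,cv2.boxPoints(r),0.05),4))
p=onplane(c,np.stack([u,v],1),0.056)
mu=p.mean(0);_,_,vt=np.linalg.svd(p-mu,full_matrices=False);print('axis',mu,vt[0],np.percentile((p-mu)@vt[0],[0,1,99,100]), np.percentile((p-mu)@vt[1],[2,98]))
print('z',np.percentile(W[v,u,2],[5,50,95]))
for uv in [(510,272),(476,264),(424,253),(395,194),(206,212),(205,302)]: print(uv,W[uv[1],uv[0]].round(3))
E
```

```text
[376 237  89  29 928] [420.20474138 251.34806034]
((420.0476379394531, 251.29217529296875), (89.5738296508789, 10.864203453063965), 12.90740966796875)
[[ 0.5235  0.1038  0.05  ]
 [ 0.5478  0.0978  0.05  ]
 [ 0.5011 -0.0962  0.05  ]
 [ 0.4773 -0.0894  0.05  ]]
axis [0.51124431 0.00440242 0.056     ] [-2.35901169e-01 -9.71777052e-01 -6.97221822e-28] [-0.09980629 -0.09634583  0.09579272  0.09838049] [-0.01139755  0.01145988]
z [0.05236033 0.0576492  0.06154891]
(510, 272) [ 0.464 -0.192  0.053]
(476, 264) [ 0.481 -0.116  0.064]
(424, 253) [ 0.508 -0.005  0.052]
(395, 194) [0.649 0.054 0.038]
(206, 212) [0.605 0.488 0.056]
(205, 302) [0.401 0.483 0.055]
```

View pics/crop1.png

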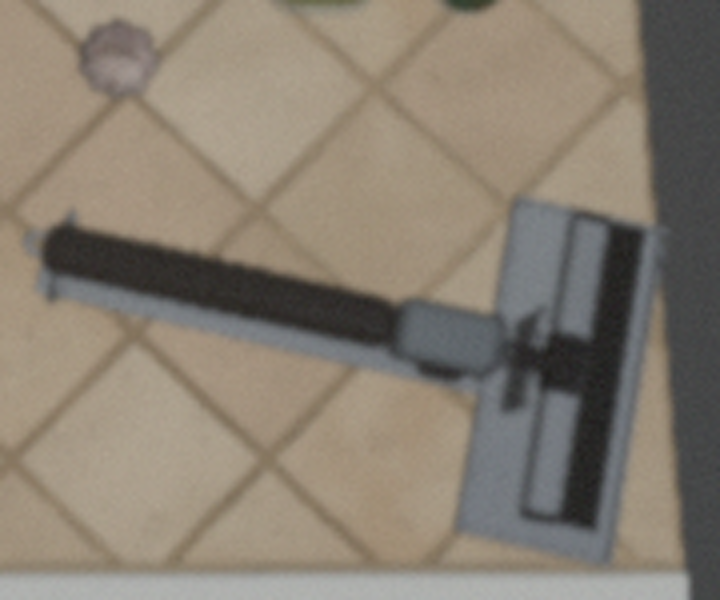

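The crop shows the black grip lying left to right, the grey collar at about (450,337) and the black button on its near side (towards the robot) at about (440,370). The fork is at about (520,360). Measured grip length is 198 mm against 200 given, so the axis fits. I'll hover near the button to look with the wrist camera.

play_rows(targets=[0,-0.271,-0.224,0,0,0,0.68,0,-0.271,-0.224,0,0,0,0.68,0,-0.271,-0.224,0,0,0,0.68,0,-0.271,-0.224,0,0,0,0.68,0,-0.271,-0.224,0,0,0,0.68,0,-0.271,-0.224,0,0,0,0.68,0,-0.484,-0.502,0,0,0,1.359,0,-0.484,-0.502,0,0,0,1.359,0,-0.484,-0.502,0,0,0,1.359,0,-0.484,-0.502,0,0,0,1.359,0,-0.484,-0.502,0,0,0,1.359,0,-0.484,-0.502,0,0,0,1.359])

```text
t: 1.65
position: [0.4892, -0.103, 0.2227]
orientation: [3.141, 0.0, 1.33]
force: [-0.1, 1.3, -0.3]
gripper_width: 0.0875
gripper_force: 0.0
```

```bash
python3 - <<'E'
from h import *
s=telemetry.get_state(); print({k:np.round(s[k],4).tolist() for k in ['t','qpos','position','orientation','joint_vel','force']})
n='wrist'
c=cams.calibration(n); im,D=cams.get_image(n)
cv2.imwrite('pics/w1.png',im[:,:,::-1]); np.savez('w1.npz',im=im,D=D,**c)
a=np.array([-.2359,-.9718,0]);b=np.array([.4806,-.1219,.045])
for x in [-60,-30,0,30,65]: print(x,proj(c,b+a*x/1000+[0,0,.015]).round(0))
E
```

```text
{'t': 1.65, 'qpos': [-0.4661, 0.0388, 0.6041, 1.8126, -0.0227, 1.2967, -0.0973], 'position': [0.4892, -0.103, 0.2227], 'orientation': [3.1411, 0.0001, 1.3297], 'joint_vel': [0.3241, 0.2978, 0.3259, -0.2343, -0.1858, -0.0019, 0.7254], 'force': [-0.142, 1.3078, -0.2614]}
-60 [[318. 172.]]
-30 [[318. 208.]]
0 [[319. 243.]]
30 [[319. 275.]]
65 [[319. 312.]]
```

View pics/w1.png

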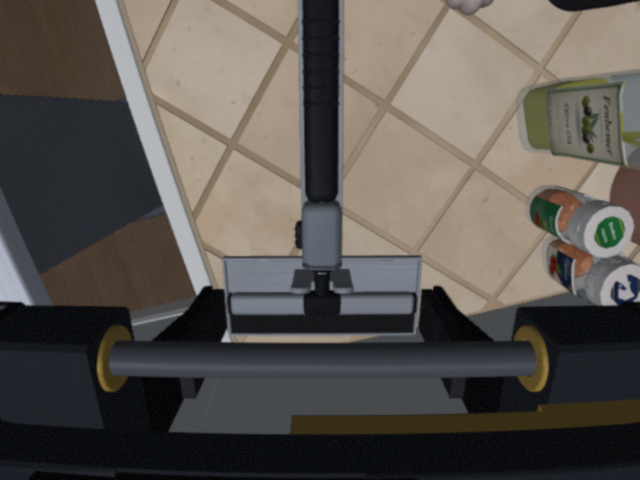

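The wrist view shows the collar at columns 302–341, rows 202–269, the button at about (299,234), and the T head below at about (322,302). My prediction is off by roughly 3 px sideways and 6 px lengthwise, so I'll measure again now that the arm has settled.

```bash
python3 - <<'E'
from h import *
for i in range(4):
    c=cams.calibration('wrist'); im,D=cams.get_image('wrist')
s=telemetry.get_state();print(s['position'],s['orientation'],np.abs(s['joint_vel']).max())
np.savez('w2.npz',im=im,D=D,**c)
W=cloud(c,D);g=im.max(2)
a=np.array([-.2359,-.9718,0]);b=np.array([.4806,-.1219,.045]);yv=np.array([-a[1],a[0],0])
L=(W-b)@a; Y=(W-b)@yv; Z=W[...,2]; ok=D>0
def st(m,t): print(t,m.sum(),'L',np.percentile(L[m],[2,50,98]).round(4),'Y',np.percentile(Y[m],[2,50,98]).round(4),'Z',np.percentile(Z[m],[5,50,95]).round(4))
near=ok&(abs(Y)<.03)
col=near&(Z>.052)&(g>60)&(abs(L)<.045); st(col,'collar')
col2=near&(Z>.058)&(g>60)&(abs(L)<.045); st(col2,'collartop')
grip=near&(Z>.05)&(g<60)&(L>-.12)&(L<-.02); st(grip,'grip')
for lo in (-.11,-.08,-.05): st(grip&(L>lo)&(L<lo+.02),'g%g'%lo)
# button by dark pixels left of collar
roi=np.zeros(g.shape,bool);roi[212:258,288:305]=1
n,l,ss,ce=cv2.connectedComponentsWithStats(((g<60)&roi).astype(np.uint8));i=1+ss[1:,4].argmax();print(ss[i],ce[i])
x,y,w,h,_=ss[i]
p=onplane(c,[[x,y],[x,y+h],[x,ce[i][1]],ce[i]],.045); print('btn L',((p-b)@a).round(4),'Y',((p-b)@yv).round(4))
bar=ok&(abs(Y)<.1)&(abs(L-.065)<.03)&(Z>.045)&(g>90); st(bar,'bar')
print(im[225:262:3,299].max(1))
E
```

```text
[ 0.48919498 -0.09882308  0.22228349] [-3.14098921e+00 -2.71984041e-04  1.33335155e+00] 0.014419037469687816
collar 2768 L [-0.0312 -0.0024  0.0418] Y [-0.0176  0.002   0.0217] Z [0.0563 0.061  0.0669]
collartop 2505 L [-0.0305 -0.002   0.0419] Y [-0.0179  0.002   0.0218] Z [0.059  0.0611 0.067 ]
grip 26531 L [-0.108  -0.0488 -0.0461] Y [-0.0284  0.0029  0.0288] Z [0.0573 0.3276 0.3349]
g-0.11 858 L [-0.1095 -0.1004 -0.0904] Y [-0.0106  0.0021  0.0148] Z [0.0544 0.058  0.0595]
g-0.08 806 L [-0.0794 -0.0699 -0.0602] Y [-0.0103  0.0021  0.0151] Z [0.0536 0.0578 0.0594]
g-0.05 19609 L [-0.0497 -0.0485 -0.0438] Y [-0.0285  0.0034  0.0289] Z [0.319  0.33   0.3351]
[297 225   6  27 153] [299.63398693 237.93464052]
btn L [-0.0147  0.0103 -0.0029 -0.0029] Y [-0.0199 -0.0204 -0.0202 -0.0179]
bar 2662 L [0.0402 0.0616 0.0937] Y [-0.0784  0.0137  0.0823] Z [0.0507 0.0523 0.0659]
[ 46  23  38  36  34  33  34  32  31 101 144 133 111]
```

play_rows(targets=[0,-0.022,-0.0025,0.03,0,0,0,0,-0.022,-0.0025,0.08,0,0,0,0,-0.022,-0.0025,0.12,0,0,0,0,-0.022,-0.0025,0.15,0,0,0,0,-0.022,-0.0025,0.17,0,0,0,0,-0.022,-0.0025,0.185,0,0,0,0,-0.022,-0.0025,0.195,0,0,0,0,-0.022,-0.0025,0.195,0,0,0,0,-0.022,-0.0025,0.195,0,0,0], newtons=20)

```text
t: 3.02
position: [0.4822, -0.1204, 0.0281]
orientation: [3.141, -0.0, 1.333]
force: [0.6, 0.1, 0.4]
gripper_width: 0.0869
gripper_force: 0.0
```

```bash
python3 - <<'E'
from h import *
c=cams.calibration('wrist'); im,D=cams.get_image('wrist')
cv2.imwrite('pics/w3.png',im[:,:,::-1]); s=telemetry.get_state();print(s['position'],s['orientation'],s['force'])
E
```

```text
[ 0.48222805 -0.12042703  0.0281634 ] [ 3.14053858e+00 -4.36389828e-04  1.33285287e+00] [ 0.53179075  0.07983741 -0.74649879]
```

View pics/w3.png

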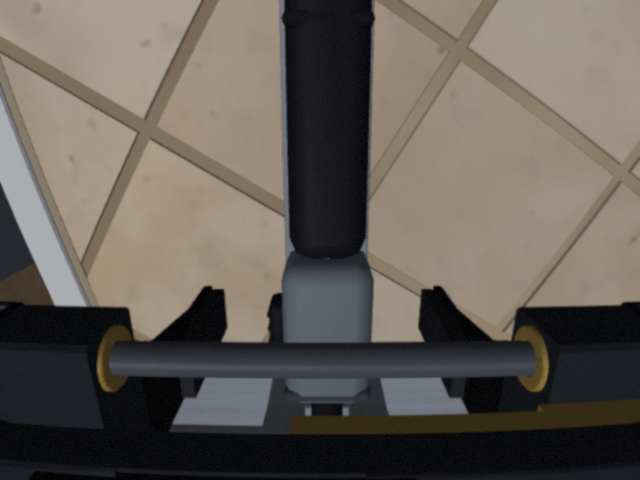

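The open fingers (inner edges at columns 225 and 421) straddle the collar (columns 283–372) and the button (about column 275), so I can close.

play_rows(targets=[0.4,0,0,0,0,0,0,0.6,0,0,0,0,0,0,1,0,0,0,0,0,0,1,0,0,0,0,0,0,1,0,0,0,0,0,0,1,0,0,0,0,0,0,1,0,0,0,0,0,0,1,0,0,0,0,0,0], newtons=20)

```text
t: 4.08
position: [0.4819, -0.1205, 0.0275]
orientation: [3.141, -0.0, 1.333]
force: [0.9, -0.1, -0.9]
gripper_width: 0.0351
gripper_force: 20.0
```

The opening is 35 mm, so the button is fully in. Next I draw the handle back along the tool's +x.

play_rows(targets=[1,0.01,0,0,0,0,0,1,0.025,0,0,0,0,0,1,0.04,0,0,0,0,0,1,0.055,0,0,0,0,0,1,0.07,0,0,0,0,0,1,0.085,0,0,0,0,0,1,0.1,0,0,0,0,0,1,0.11,0,0,0,0,0,1,0.118,0,0,0,0,0,1,0.123,0,0,0,0,0,1,0.123,0,0,0,0,0], newtons=20)

```text
t: 5.45
position: [0.5108, 0.0, 0.0276]
orientation: [-3.141, -0.0, 1.334]
force: [-0.6, -2.1, 2.6]
gripper_width: 0.0347
gripper_force: 20.0
```

The handle has moved about 124 mm and the force is still only sliding friction. I'll pull on gently to feel the hard end.

play_rows(targets=[1,0.002,0,0,0,0,0,1,0.003,0,0,0,0,0,1,0.003,0,0,0,0,0])

```text
t: 5.82
position: [0.5108, 0.0001, 0.0275]
orientation: [-3.141, 0.002, 1.331]
force: [-4.9, -10.2, 6.4]
gripper_width: 0.0345
gripper_force: 20.0
```

The hard end shows as an 11 N pull with no further travel. I'll release and check the lock.

play_rows(targets=[0.5,-0.002,0,0,0,0,0,0.2,-0.002,0,0,0,0,0,0,-0.002,0,0,0,0,0,0,-0.002,0,0,0,0,0,0,-0.002,0,0,0,0,0])

```text
t: 6.45
position: [0.5111, 0.0003, 0.0276]
orientation: [3.141, -0.0, 1.333]
force: [0.1, 0.4, 0.3]
gripper_width: 0.0758
gripper_force: 0.0
```

```bash
python3 - <<'E'
from h import *
c=cams.calibration('wrist'); im,D=cams.get_image('wrist')
t,_=cams.get_image('top')
a=im[200:440,180:480,::-1]; b=cv2.resize(t[200:330,370:540,::-1],None,fx=2.6,fy=2.6,interpolation=cv2.INTER_CUBIC)
o=np.zeros((max(a.shape[0],b.shape[0]),a.shape[1]+b.shape[1],3),np.uint8);o[:a.shape[0],:a.shape[1]]=a;o[:b.shape[0],a.shape[1]:]=b
cv2.imwrite('pics/w4.png',o); s=telemetry.get_state();print(s['position'],s['orientation'],s['force'],s['gripper_width'])
E
```

```text
[5.11045227e-01 2.16111389e-04 2.75480037e-02] [ 3.14146766e+00 -1.76206974e-04  1.33293379e+00] [-0.65824916 -0.61493765  0.10138743] 0.08229387425746079
```

View pics/w4.png

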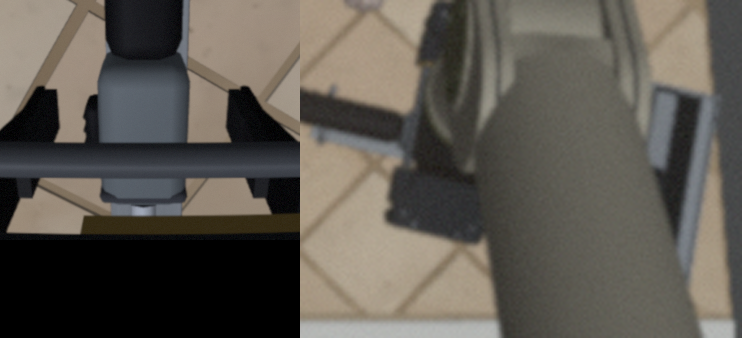

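The button (about (91,118) in the left half) stands proud of the collar again. It drew out 124 mm in all, which matches 121 plus the head's 2.5 mm of play. Next I slide the open fingers 62 mm back along the handle and take the bare grip.

play_rows(targets=[0,0.02,0.0005,0.001,0,0,0,0,0.042,0.0005,0.001,0,0,0,0,0.062,0.0005,0.001,0,0,0,0,0.062,0.0005,0.001,0,0,0,0.5,0.062,0.0005,0.001,0,0,0,1,0.062,0.0005,0.001,0,0,0,1,0.062,0.0005,0.001,0,0,0,1,0.062,0.0005,0.001,0,0,0,1,0.062,0.0005,0.001,0,0,0,1,0.062,0.0005,0.001,0,0,0], newtons=40)

```text
t: 7.8
position: [0.526, 0.0602, 0.0265]
orientation: [-3.142, -0.0, 1.333]
force: [0.6, 0.3, -0.3]
gripper_width: 0.0351
gripper_force: 0.0
```

play_rows(targets=[1,0,0,0,0,0,0,1,0,0,0,0,0,0,1,0,0,0,0,0,0,1,0,0,0,0,0,0])

```text
t: 8.3
position: [0.5261, 0.0602, 0.0265]
orientation: [3.142, -0.0, 1.333]
force: [-0.2, -0.8, -0.5]
gripper_width: 0.0272
gripper_force: 40.0
```

The opening is 27 mm at 40 N, so the bare grip is held. Lifting straight up, slowly at first.

play_rows(targets=[1,0,0,-0.003,0,0,0,1,0,0,-0.008,0,0,0,1,0,0,-0.015,0,0,0,1,0,0,-0.025,0,0,0,1,0,0,-0.035,0,0,0,1,0,0,-0.05,0,0,0,1,0,0,-0.07,0,0,0,1,0,0,-0.09,0,0,0,1,0,0,-0.11,0,0,0,1,0,0,-0.13,0,0,0,1,0,0,-0.15,0,0,0,1,0,0,-0.16,0,0,0])

```text
t: 9.8
position: [0.5265, 0.0602, 0.1882]
orientation: [3.14, -0.001, 1.333]
force: [-0.5, 0.4, -3.2]
gripper_width: 0.0273
gripper_force: 40.0
```

play_rows(targets=[1,0,0,-0.015,0,0,0,1,0,0,-0.03,0,0,0,1,0,0,-0.04,0,0,0,1,0,0,-0.045,0,0,0,1,0,0,-0.045,0,0,0,1,0,0,-0.045,0,0,0,1,0,0,-0.045,0,0,0,1,0,0,-0.045,0,0,0])

```text
t: 10.8
position: [0.526, 0.0602, 0.2313]
orientation: [-3.141, 0.0, 1.333]
force: [0.0, 0.3, -3.3]
gripper_width: 0.0279
gripper_force: 40.0
```

```bash
python3 - <<'E'
from h import *
c=cams.calibration('scene'); im,D=cams.get_image('scene')
cv2.imwrite('pics/s5.png',im[:,:,::-1]); s=telemetry.get_state();print(s['t'],s['position'],s['orientation'],s['force'],s['gripper_width'],s['wrist_torque'])
W=cloud(c,D); T=np.array(s['position'])+[0,0,-0.0]; gp=T+[0,0,.019]
a=np.array([-.2352,-.9719,0]);yv=np.array([.9719,-.2352,0])
L=(W-gp)@a;Y=(W-gp)@yv;Z=W[...,2]-gp[2]
m=(D>0)&(abs(Y)<.1)&(abs(Z)<.05)&(L>.02)&(L<.4)
for lo in np.arange(.02,.36,.02):
    k=m&(L>=lo)&(L<lo+.02)
    if k.sum()>5: print(round(lo,2),k.sum(),'Y',np.percentile(Y[k],[3,97]).round(3),'Z',np.percentile(Z[k],[3,50,97]).round(3))
k=m;print(np.percentile(L[k],[99,99.8]))
E
```

```text
10.85 [0.52599001 0.06017799 0.23136954] [-3.14139377e+00  1.23443942e-04  1.33280941e+00] [-0.08330629 -0.49672712 -3.38889847] 0.028069232052929095 [-0.11740752  0.01840232  0.00245718]
0.02 162 Y [-0.019  0.008] Z [-0.014  0.003  0.014]
0.04 173 Y [-0.024  0.006] Z [-0.014  0.004  0.015]
0.06 149 Y [-0.023  0.005] Z [-0.015  0.006  0.016]
0.08 58 Y [-0.018  0.007] Z [-0.014  0.003  0.015]
0.1 44 Y [-0.006  0.001] Z [-0.006  0.     0.004]
0.12 45 Y [-0.008 -0.   ] Z [-0.004  0.001  0.005]
0.14 42 Y [-0.008  0.   ] Z [-0.005  0.001  0.004]
0.16 41 Y [-0.007  0.001] Z [-0.005  0.     0.004]
0.18 43 Y [-0.007  0.001] Z [-0.004  0.001  0.005]
0.2 51 Y [-0.008  0.002] Z [-0.006  0.001  0.006]
0.22 345 Y [-0.086  0.08 ] Z [-0.006  0.002  0.008]
0.24 168 Y [-0.088  0.075] Z [-0.006  0.006  0.009]
0.26 91 Y [-0.087  0.085] Z [-0.001  0.001  0.003]
[0.27523764 0.27767895]
```

View pics/s5.png

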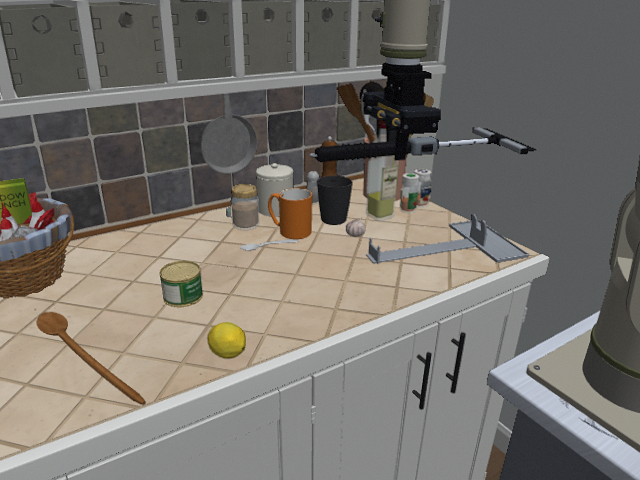

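The picture shows the squeegee held level at about 25 cm, tube fully out and head at about (500,140). The blade tip measures 278 mm ahead of the grasp point, where full length gives 279. The button is out, and the tin, lemon and garlic haven't moved.

```bash
python3 -c "
from bench import job
print(job.hand_in())"
```

```text
the job is handed in; nothing more can be done
None
```

The squeegee is drawn out to the second stop with its button sprung out, lifted clear of the rest and held still and level about 25 cm above the worktop; the tin, lemon and garlic were left alone and the job is handed in (verdict not shown).

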